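# Pack the sealed specimen pots under the cantilever tray of the sample case

### The arm

A 6-joint arm with a two-finger parallel gripper is mounted at the origin on the work surface. World frame = base frame: x ahead of the robot, y to its left, z up, the work surface at z = 0. Lengths are in m, angles in degrees, forces in N, time in s.
With the tool pointing down it reaches from about 0.4 to 0.825 m from the base axis. Payload 7 kg.
Tool frame: the origin (TCP) lies at the very end of the fingers, on their centre line; the grasp point (between the pads) lies 19 mm behind it; z points along the fingers, y is the line along which they close (so a half turn about z gives the same grasp; the last joint's range is limited). The gripper opens to 88 mm and grips with 3 to 60 N. Pads are 19 mm wide; open, the fingers measure 130 mm over their backs; the gripper's body (78 mm by 193 mm) begins 47 mm behind the grasp point.
Start: joints at [-54.253, 20.546, 0.682, 0, -70.136, -16.507], TCP at [0.222, -0.637, 0.227] pointing down, gripper open.
Joint ranges: [-176.03, 176.03], [-82.01, 121.73], [-58.28, 71.71], [-173.87, 95.51], [-174.79, -0.11], [-173.66, 173.66]. Speed limits (degrees/s): [136.94, 136.94, 172.46, 180, 180, 180].

### API

Orientations are given as [roll, pitch, yaw] about the fixed x, y, z axes, in that order (R = Rz(yaw) Ry(pitch) Rx(roll)).
In Python, from plant import get_obs, snapshot, camera_params, close_job, boxes_of, cut_out, landmark_of gives the robot as it stands.
- The arm moves only by the shell command python3 -m inch 'ROWS' [OPENING]. ROWS is text: rows parted by semicolons, each of 6 numbers parted by spaces: the shift along the tool's x, y, z in units of 30 cm (1.0 is 30 cm), then the turn, a rotation vector about the tool's x, y, z in units of pi rad (1.0 is pi rad). A call has 1 to 10 rows; each row is the pose to reach, as a shift and turn from the pose commanded when the call began, along the tool's axes at that moment, turning the shorter way round; what a row does not reach only later rows make up. A row lasts 1/12 s, in which the tool goes at most 41.7 mm and 7.16 degrees, less where a joint would pass 70% of its speed; a pose out of reach is approached as far as the arm can. A call with a number of a shift or a turn outside -1 to 1 is refused whole. A call with a gripper value outside its range is refused whole. OPENING is the closure, from -1 (fully open) to 1 (shut), set as the call begins (- or left out, the last holds). The fingers move at their own pace and stop on an object; the grip force is fixed at half the most. Time passes only in rows, so rows that repeat a pose let the fingers close. It gives the time, the measured TCP pose, the force, the opening and the grip force at its end, in the units of the state.
- get_obs(): the state, without advancing time (a new reading comes with each control period).
- snapshot(name): name is "scene" or "top" or "wrist"; returns the picture (400x640x3 uint8, red, green, blue); there is no depth.
- camera_params(name): a dict with "mtx" (3x3 intrinsics, pixels), "rvec" (rotation vector, rad) and "tvec" (3), from world to camera coordinates, as OpenCV has them. Camera axes: x right, y down, z forward; pixel columns grow to the right and rows downward; lengths in m; the calibration is good to about 2 mm. A picture is of the moment at which its call begins: read the wrist's pose just before it. camera_params takes no time and is no camera call; for the wrist camera it gives the pose at the moment of the call.
- close_job(): hands the job in; it is judged then, once.
Trained networks look in the newest picture that a camera, given by its name, has taken for a name from the list of things; names that differ only in an ending like _2 or _b are one class to them, and where a whole thing is asked for, a point or a joint stands for the part that bears it (a point fixed in the world has none). Each returns a list of dicts, best first, with "p" (0 to 1); they miss things now and then, are a little off and sometimes report something else, mostly with a low value. They report only what shows in the picture. A call takes as long as a camera call. They do not tell look-alikes from the thing itself.
- boxes_of(camera, thing): "rect" ([left, top, width, height] in pixels, round what is visible of it).
- cut_out(camera, thing): "pixels" (400x640 bool, what is visible of it) and "rect" ([left, top, width, height] in pixels, round what is visible of it).
- landmark_of(camera, thing): "uv" ([column, row] in pixels: a listed point, or the origin of a listed thing).
The state is a dict: "clock": time; "joint_pos": joint angles; "qvel": joint speeds; "tau": joint torques, N m; "tool_pos": TCP position; "orientation": TCP orientation; "force": force on the tool from outside, world axes, zero at the start; "moment": the same for the moment, N m; "opening": finger opening in m; "gripper_force": force on a finger pad.
Only numpy, scipy, OpenCV 4.12 (cv2) and the standard library are available. Lean on these libraries where they do the work, as an engineer would, in place of code of your own. Each camera call takes 0.05 s, during which the arm holds its last target. There are 200 camera calls.

### The job

Pack the sample case: lift its top tray and swing it right over until it stays open, then stand the red-, yellow- and blue-lidded specimen pots upright in the compartment underneath, each in the bay insert of its own lid colour, setting them down rather than dropping them. Then bring the tray back until it is fully down over the pots, without letting it slam, and let go. The white-lidded pot is a spare: leave it standing where it is.

Things in the scene. Friction and masses are not known exactly. Their poses are not given: they have to be found in the camera images.
- pot_red: Sealed specimen pot with a RED screw lid, on the green bench mat. Upright round pot 58 mm tall: frosted body 41 mm in diameter with a paper label, lid 44 mm in diameter over the top 16 mm. 40 to 85 g. Origin: centre of its underside, z up; yaw has no meaning.
- pot_yellow: The same kind of pot with a YELLOW lid; same sizes and origin.
- pot_blue: The same kind of pot with a BLUE lid; same sizes and origin. (The thin lying tubes with blue caps are other things.)
- pot_white: The same kind of pot with a WHITE lid: the spare that stays on the mat; same sizes and origin.
- bay_red: RED bay insert, fixed on the case's floor: open square cup, outside 66 mm, inside 60 mm, walls 15 mm high, floor 3 mm thick. Seen from above at the start only by its red tab, 40 mm wide, over the case's near wall; the tab's visible part is centred 78 mm from the cup's centre along the case's -x. Origin: centre of the cup's underside, 4 mm above the table; axes as the case's.
- bay_yellow: YELLOW bay insert with a yellow tab; same form, sizes and origin as the red. The three inserts stand in a row along the case's y, centres 68 mm apart, in any order. A pot standing in an insert has its underside 3 mm above the insert's origin.
- bay_blue: BLUE bay insert with a blue tab; same form, sizes and origin as the red.
- case: Dark grey open sample case, fixed: 128 mm (its x) x 216 mm (its y) x 70 mm high, walls and floor 4 mm; steel tray arms up to 12 mm outside its y ends. Origin: centre of its underside. x points to the side the tray swings out over (away from the robot), y along the row of bays. With the tray open, 27 mm are free between inserts and near and far walls, for fingers closing along x.
- tray_lift (a joint): Arm angle q of the light grey tray (128 x 216 mm, 0.22 kg): 0 down, 2.27 rad fully open. Parallel arms 75 mm long keep it level, its yaw unchanged; from q = 0 all its points shift 0.075*(cos(2.705-q)+0.906) m along the case's x (136 mm at full open) and rise 0.075*(sin(2.705-q)-0.423) m (43 mm midway, 0 at full open). Turns freely; its weight (3 N to lift) holds it at either end.
- tray_handle (a point): Middle of the tray's black handle bar: round, 11 mm in diameter, along the case's y, 63 mm clear between its two posts; 129 mm above the table when the tray is down, 52 mm above the tray's floor, 21 mm above its walls. The tray's middle section, 70 mm along y, is empty beside the bar. Axes as the case's.
There are look-alikes about, which are no part of the job. What is shaped like the pot_yellow but pink or purple is not meant.

How it is judged:
By the outcome, as a careful person would: the job done as asked, in the order asked, and still so for the second after the job is handed in, with the robot touching nothing.
It also fails if it takes over 125 s, if anything falls off the work surface, if the arm or the gripper's body presses on something with over 40 N, if the wrist force passes 120 N, or if a joint passes its speed limit or range.

## Working session

There is one attempt and no reset: what is moved stays moved. The work goes in short steps, Python scripts to look and compute and a shell command to move; the robot and the scene stay as the last step left them, time stands still between calls to the robot, and variables do not carry over. Pictures are saved under pics/ and viewed, at most 14 in all, crops included, and the job is handed in when it is done.

```bash
mkdir -p pics; ls
cat > h.py <<'E'
import numpy as np, cv2, sys
from plant import *
from scipy.spatial.transform import Rotation as Rn
def save(cam,name):
    im=snapshot(cam); cv2.imwrite('pics/'+name,cv2.cvtColor(im,cv2.COLOR_RGB2BGR)); return im
def ray(cam,uv,z,P=None):
    P=P or camera_params(cam); K=np.array(P['mtx']);R=cv2.Rodrigues(np.array(P['rvec'],float))[0];t=np.array(P['tvec'],float).ravel()
    d=R.T@np.linalg.inv(K)@np.array([uv[0],uv[1],1.]);c=-R.T@t
    return c+d*(z-c[2])/d[2]
def proj(cam,p,P=None):
    P=P or camera_params(cam)
    return cv2.projectPoints(np.array(p,float).reshape(-1,1,3),np.array(P['rvec'],float),np.array(P['tvec'],float),np.array(P['mtx']),None)[0].reshape(-1,2)
def rel(p,yaw=None,o=None):
    "units shift/turn from the present pose to TCP p, pointing down, tool yaw (deg)"
    o=o or get_obs(); R=Rn.from_euler('xyz',o['orientation'],degrees=True)
    s=R.inv().apply(np.array(p)-o['tool_pos'])/0.3
    T=np.zeros(3)
    if yaw is not None: T=(R.inv()*Rn.from_euler('xyz',[180,0,yaw],degrees=True)).as_rotvec()/np.pi
    print(p,yaw,np.round(s,4),np.round(T,4))
E
python3 - <<'E'
from h import *
o=get_obs();print(o)
for c in('top','scene'):
    save(c,c+'0.png');print(c,camera_params(c))
    for n in('pot_red','pot_yellow','pot_blue','pot_white','bay_red','bay_yellow','bay_blue','case','tray_lift','tray_handle'):
        print(n,[(np.round(d['uv']),round(d['p'],2)) for d in landmark_of(c,n)[:3]],[(np.round(d['rect']),round(d['p'],2)) for d in boxes_of(c,n)[:4]])
E
```

```text
pics
{'clock': 0.0, 'joint_pos': array([-5.42534723e+01,  2.05904801e+01,  6.32217148e-01, -1.96252444e-02,
       -7.01359613e+01, -1.65073232e+01]), 'qvel': array([-0.04470364, -0.0021692 ,  0.11609963,  0.05347045,  0.07596349,
       -0.03615398]), 'tau': array([-2.54631332e-04, -5.82707655e+01,  2.93075985e+01,  6.99760839e+00,
        7.22437195e-03, -1.06453458e-04]), 'tool_pos': array([ 0.22222711, -0.63683585,  0.2256232 ]), 'orientation': array([ 1.79904417e+02, -9.08670200e-03, -1.60767472e+02]), 'force': array([ 0.01459285, -0.31271801,  1.27096887]), 'moment': array([-0.02666205, -0.04665808,  0.01288565]), 'gripper_force': 0.0, 'opening': 0.08788233303342995}
top {'mtx': array([[443.24856139,   0.        , 316.0251319 ],
       [  0.        , 443.24856139, 205.11788569],
       [  0.        ,   0.        ,   1.        ]]), 'rvec': array([ 2.12053472, -2.15622776,  0.13515625]), 'tvec': array([-0.03227144,  0.52915791,  1.08010738])}
pot_red [(array([398., 168.]), 0.85)] [(array([388., 160.,  23.,  21.]), 0.58)]
pot_yellow [(array([418., 230.]), 0.82), (array([454., 242.]), 0.66), (array([433., 260.]), 0.59)] [(array([423., 252.,  24.,  17.]), 0.74), (array([448., 236.,  21.,  18.]), 0.67), (array([411., 217.,  17.,  16.]), 0.58), (array([391., 157.,  20.,  22.]), 0.22)]
pot_blue [(array([342., 230.]), 0.68)] [(array([335., 219.,  18.,  20.]), 0.52)]
pot_white [(array([338., 166.]), 0.55)] [(array([331., 155.,  17.,  18.]), 0.87)]
bay_red [] [(array([228., 248.,  19.,  15.]), 0.57)]
bay_yellow [] [(array([205., 239.,  15.,  15.]), 0.68)]
bay_blue [] [(array([177., 239.,  14.,  11.]), 0.63)]
case [(array([227., 221.]), 0.67)] [(array([161., 182., 110.,  68.]), 0.95)]Traceback (most recent call last):
  File "<stdin>", line 6, in <module>
ValueError: it knows: bay_blue, bay_red, bay_yellow, case, pot_blue, pot_red, pot_white, pot_yellow, tray_handle
```

Run:
```python
from h import *
im=snapshot('top')
c=im[130:290,140:480]; cv2.imwrite('pics/topc.png',cv2.cvtColor(cv2.resize(c,(782,368),interpolation=cv2.INTER_CUBIC),cv2.COLOR_RGB2BGR))
print([(np.round(d['uv'],1),round(d['p'],2)) for d in landmark_of('top','tray_handle')[:3]],[(np.round(d['rect']),round(d['p'],2)) for d in boxes_of('top','tray_handle')[:4]])
save('scene','scene0.png')
for n in('pot_red','pot_yellow','pot_blue','pot_white','case','tray_handle'):
    print(n,[(np.round(d['uv'],1),round(d['p'],2)) for d in landmark_of('scene',n)[:3]])
print(camera_params('scene'))
```

```text
[(array([210.5, 211.5]), 0.72)] [(array([165., 182.,  98.,  66.]), 0.92)]
pot_red [(array([271.2, 312. ]), 0.69)]
pot_yellow [(array([210.4, 277. ]), 0.82), (array([174.7, 260.7]), 0.66), (array([160.3, 293.7]), 0.62)]
pot_blue [(array([272.4, 223.2]), 0.83)]
pot_white [(array([331.9, 270.5]), 0.92)]
case [(array([378.8, 157.8]), 0.75)]
tray_handle [(array([383.9, 120. ]), 0.67)]
{'mtx': array([[478.66086469,   0.        , 320.54299485],
       [  0.        , 478.66086469, 191.83443775],
       [  0.        ,   0.        ,   1.        ]]), 'rvec': array([ 2.36759506,  1.01759625, -0.30501761]), 'tvec': array([-0.3469217 , -0.2716627 ,  1.33829449])}
```

View pics/topc.png

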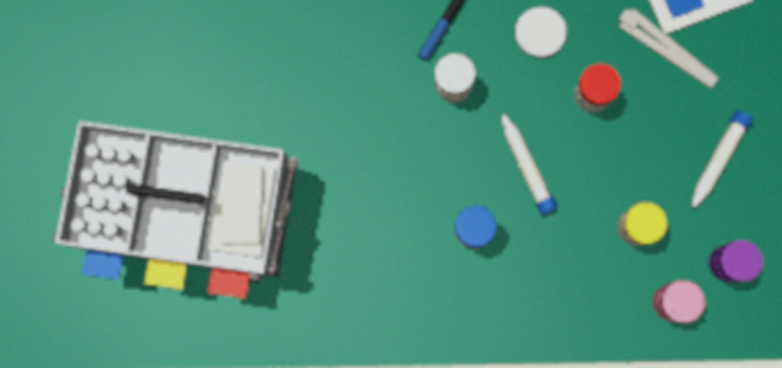

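View pics/scene0.png

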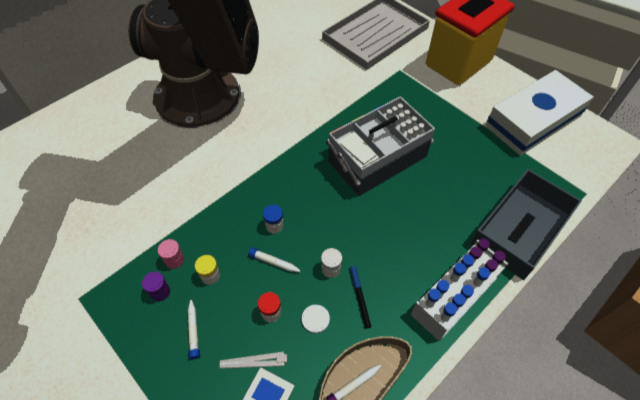

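```bash
cat > m.py <<'E'
from h import *
def hsvmask(im,name):
    h=cv2.cvtColor(im,cv2.COLOR_RGB2HSV).astype(int);H,S,V=h[...,0],h[...,1],h[...,2]
    return {'red':((H<6)|(H>174))&(S>150)&(V>110),'yellow':(H>24)&(H<34)&(S>140)&(V>110),'blue':(H>100)&(H<115)&(S>140)&(V>90)}[name]
def blobs(im,name,amin=25):
    n,l,st,c=cv2.connectedComponentsWithStats(hsvmask(im,name).astype(np.uint8))
    return [(c[i],st[i]) for i in range(1,n) if st[i][4]>=amin]
E
python3 - <<'E'
from m import *
ims={c:snapshot(c) for c in('top','scene')}
for n in('red','yellow','blue'):
    for c in ims:
        for ct,st in blobs(ims[c],n):
            print(n,c,np.round(ct,1),st,'z.058',np.round(ray(c,ct,.058)[:2],4),'z.072',np.round(ray(c,ct,.072)[:2],4))
im=ims['top'];g=im.max(2)
sub=(g[195:235,190:240]<55)
n,l,st,c=cv2.connectedComponentsWithStats(sub.astype(np.uint8))
for i in range(1,n):
    if st[i][4]>20:
        e=c[i]+[190,195];ys,xs=np.where(l==i);
        pts=np.c_[xs+190,ys+195].astype(float);a=pts[pts[:,0].argmin()];b=pts[pts[:,0].argmax()]
        print('dark',st[i],e,ray('top',e,.129),ray('top',a,.129),ray('top',b,.129))
# triangulate handle landmark
def P(c):
    p=camera_params(c);return np.array(p['mtx'])@np.c_[cv2.Rodrigues(np.array(p['rvec']))[0],np.array(p['tvec']).ravel()]
X=cv2.triangulatePoints(P('top'),P('scene'),np.array([[210.5],[211.5]]),np.array([[383.9],[120.]]));print((X[:3]/X[3]).T)
E
```

```text
red top [400.4 166.3] [392 158  18  17 240] z.058 [ 0.6199 -0.2537] z.072 [ 0.6166 -0.2512]
red top [ 23.2 250.2] [   0  220   45   63 2112] z.058 [0.4263 0.6837] z.072 [0.4255 0.6742]
red top [241.5 251. ] [233 247  15  12  52] z.058 [0.4154 0.1427] z.072 [0.4148 0.1401]
red scene [475.6  13.7] [ 437    0   78   34 1220] z.058 [0.3542 0.7923] z.072 [0.3633 0.7734]
red scene [268.5 302.6] [258 292  22  22 372] z.058 [ 0.6239 -0.256 ] z.072 [ 0.6288 -0.2586]
yellow top [420.3 226.8] [412 218  18  18 248] z.058 [ 0.4673 -0.2957] z.072 [ 0.466  -0.2927]
yellow top [211.5 248.7] [203 243  18  12 167] z.058 [0.4224 0.2166] z.072 [0.4217 0.213 ]
yellow scene [205.1 264.5] [195 255  21  20 328] z.058 [ 0.4715 -0.2979] z.072 [ 0.4788 -0.2998]
blue top [286.7  62.9] [284  59   7   8  44] z.058 [0.9007 0.029 ] z.072 [0.8938 0.0279]
blue top [297.1  62.7] [294  59   7   8  47] z.058 [0.9005 0.0021] z.072 [0.8936 0.0013]
blue top [307.6  62.5] [305  59   7   8  45] z.058 [ 0.9004 -0.0252] z.072 [ 0.8935 -0.0257]
blue top [266.   63.4] [263  60   7   8  47] z.058 [0.9005 0.0831] z.072 [0.8936 0.0
[... 1460 characters left out ...]
.7056 -0.0969]
blue scene [484.  272.2] [479 267  11  11  94] z.058 [0.8769 0.1052] z.072 [0.8779 0.097 ]
blue scene [443.1 285. ] [438 280  11  11  97] z.058 [0.8368 0.0222] z.072 [0.8385 0.0153]
blue scene [467.6 289.9] [462 285  12  11  99] z.058 [0.8771 0.0496] z.072 [0.8781 0.0423]
blue scene [434.5 293.8] [429 289  12  11 105] z.058 [ 0.8368 -0.005 ] z.072 [ 0.8384 -0.0115]
blue scene [455.  303.6] [445 294  21  21 215] z.058 [0.8773 0.0084] z.072 [0.8783 0.0017]
blue scene [193.6 352.6] [189 349  10   8  69] z.058 [ 0.6026 -0.4188] z.072 [ 0.6079 -0.4189]
blue scene [267.3 391. ] [252 378  32  22 451] z.058 [ 0.7477 -0.363 ] z.072 [ 0.7507 -0.3639]
[[0.50276088 0.19834989 0.14645968]]
```

Run:
```python
from h import *
a=ray('top',(140+130/2.3,130+187/2.3),.129);b=ray('top',(140+205/2.3,130+199/2.3),.129)
print(a,b,(a+b)/2,np.degrees(np.arctan2(-(a-b)[0],(a-b)[1])), np.linalg.norm(a-b))
for uv in ((82,124),(283,149)): print(ray('top',(140+uv[0]/2.3,130+uv[1]/2.3),.108))
rel([.45,-.42,.3]); rel([.47,-.2,.3],-99.1); rel([.5,.2,.3],-99.1)
```

```text
[0.50581445 0.23502886 0.129     ] [0.49228146 0.15888608 0.129     ] [0.49904796 0.19695747 0.129     ] -10.078044614810658 0.07733605633208893
[0.57569903 0.2928821  0.108     ]
[0.5454381  0.08321017 0.108     ]
[0.45, -0.42, 0.3] None [-0.955   0.4338 -0.2448] [0. 0. 0.]
[0.47, -0.2, 0.3] -99.1 [-1.2596  1.1042 -0.2448] [ 0.      0.     -0.3426]
[0.5, 0.2, 0.3] -99.1 [-1.7933  2.3301 -0.2447] [ 0.      0.     -0.3426]
```

```bash
R='x'; python3 -m inch '-0.95 0.43 -0.24 0 0 -0.34; -0.95 0.43 -0.24 0 0 -0.34; -0.95 0.43 -0.24 0 0 -0.34; -0.95 0.43 -0.24 0 0 -0.34; -0.95 0.43 -0.24 0 0 -0.34; -0.95 0.43 -0.24 0 0 -0.34; -0.95 0.43 -0.24 0 0 -0.34; -0.95 0.43 -0.24 0 0 -0.34; -0.95 0.43 -0.24 0 0 -0.34; -0.95 0.43 -0.24 0 0 -0.34' 0
python3 -c "
from h import *
rel([.5,-.15,.3],-99.1);rel([.5,.13,.3],-99.1)"
```

```text
clock: 2.28
tool_pos: [0.4505, -0.4203, 0.2991]
orientation: [-179.9, -0.0, -99.2]
force: [1.0, 0.1, 0.1]
opening: 0.0443
gripper_force: 0.0
[0.5, -0.15, 0.3] -99.1 [-0.9157 -0.0187 -0.0032] [-0.0003 -0.0001 -0.0006]
[0.5, 0.13, 0.3] -99.1 [-1.837   0.1306 -0.0036] [-0.0003 -0.0001 -0.0006]
```

```bash
python3 -m inch '-0.92 0.05 0 0 0 0; -0.92 0.05 0 0 0 0; -0.92 0.05 0 0 0 0; -0.92 0.05 0 0 0 0; -0.92 0.05 0 0 0 0; -0.92 0.05 0 0 0 0; -0.92 0.05 0 0 0 0; -0.92 0.05 0 0 0 0'
python3 -m inch '-0.92 0.08 0 0 0 0; -0.92 0.08 0 0 0 0; -0.92 0.08 0 0 0 0; -0.92 0.08 0 0 0 0; -0.92 0.08 0 0 0 0; -0.92 0.08 0 0 0 0; -0.92 0.08 0 0 0 0; -0.92 0.08 0 0 0 0; -0.92 0.08 0 0 0 0' -0.2
python3 - <<'E'
from h import *
save('wrist','w1.png')
for n in('tray_handle','case','bay_red','bay_yellow','bay_blue'):
    for d in landmark_of('wrist',n)[:2]: print(n,d['uv'],round(d['p'],2),ray('wrist',d['uv'],.129 if 'tr' in n else 0.0))
E
```

```text
clock: 2.95
tool_pos: [0.48, -0.144, 0.2988]
orientation: [-180.0, 0.1, -99.6]
force: [-0.4, 0.1, -0.2]
opening: 0.0436
gripper_force: 0.0
clock: 3.7
tool_pos: [0.5023, 0.1296, 0.298]
orientation: [180.0, -0.1, -99.6]
force: [0.6, -0.5, 0.1]
opening: 0.0528
gripper_force: 0.0
tray_handle [329.0, 230.7] 0.95 [0.49784878 0.19361894 0.129     ]
case [323.3, 204.0] 0.69 [0.50322679 0.19677976 0.        ]
```

View pics/w1.png

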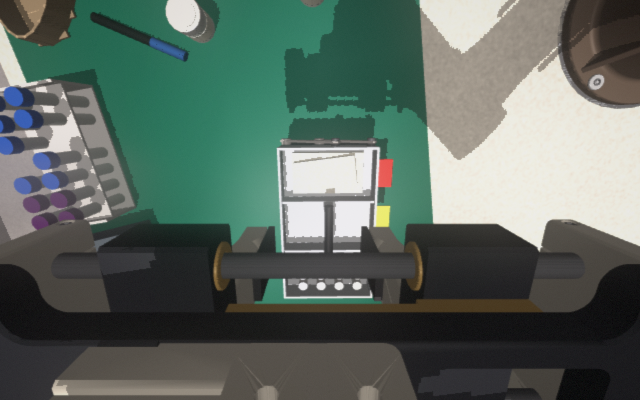

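```bash
python3 -c "
from h import *
rel([.498,.198,.11],-99.4)"
```

```text
[0.498, 0.198, 0.11] -99.4 [-0.2275  0.0533  0.6291] [-0.      0.     -0.0016]
```

```bash
python3 -m inch '-0.228 0.053 0.3 0 0 0; -0.228 0.053 0.3 0 0 0; -0.228 0.053 0.3 0 0 0; -0.228 0.053 0.45 0 0 0; -0.228 0.053 0.52 0 0 0; -0.228 0.053 0.58 0 0 0; -0.228 0.053 0.629 0 0 0; -0.228 0.053 0.629 0 0 0; -0.228 0.053 0.629 0 0 0'
python3 -m inch '0 0 0 0 0 0; 0 0 0 0 0 0; 0 0 0 0 0 0; 0 0 0 0 0 0; 0 0 0 0 0 0; 0 0 0 0 0 0; 0 0 0 0 0 0; 0 0 0 0 0 0; 0 0 0 0 0 0; 0 0 0 0 0 0' 1
python3 - <<'E'
from h import *
for q in np.linspace(0,2.27,19)[1:]:
    print(round(q,2),np.round([-.25*(np.cos(2.705-q)+.906),-.25*(np.sin(2.705-q)-.423)],3))
E
```

```text
clock: 4.75
tool_pos: [0.4979, 0.1985, 0.1097]
orientation: [180.0, -0.1, -99.6]
force: [-0.6, 0.1, -0.3]
opening: 0.0527
gripper_force: 0.0
clock: 5.58
tool_pos: [0.4999, 0.1992, 0.1103]
orientation: [-179.8, 0.0, -99.5]
force: [10.5, -4.3, -3.1]
opening: 0.0102
gripper_force: 30.0
0.13 [-0.015 -0.028]
0.25 [-0.034 -0.053]
0.38 [-0.055 -0.076]
0.5 [-0.079 -0.096]
0.63 [-0.106 -0.113]
0.76 [-0.134 -0.127]
0.88 [-0.164 -0.136]
1.01 [-0.195 -0.142]
1.14 [-0.227 -0.144]
1.26 [-0.258 -0.142]
1.39 [-0.289 -0.136]
1.51 [-0.319 -0.126]
1.64 [-0.348 -0.113]
1.77 [-0.374 -0.096]
1.89 [-0.398 -0.076]
2.02 [-0.42  -0.053]
2.14 [-0.438 -0.027]
2.27 [-0.453  0.   ]
```

```bash
python3 -m inch '0 -0.008 0 0 0 0; 0 -0.023 -0.028 0 0 0; 0 -0.042 -0.053 0 0 0; 0 -0.063 -0.076 0 0 0; 0 -0.087 -0.096 0 0 0; 0 -0.114 -0.113 0 0 0; 0 -0.142 -0.127 0 0 0; 0 -0.172 -0.136 0 0 0; 0 -0.203 -0.142 0 0 0; 0 -0.235 -0.144 0 0 0'
```

```text
clock: 6.42
tool_pos: [0.569, 0.1878, 0.1536]
orientation: [-179.9, 0.1, -99.6]
force: [0.4, 4.4, -2.1]
opening: 0.0096
gripper_force: 30.0
```

```bash
python3 -m inch '0 -0.031 0.002 0 0 0; 0 -0.062 0.008 0 0 0; 0 -0.092 0.018 0 0 0; 0 -0.121 0.031 0 0 0; 0 -0.147 0.048 0 0 0; 0 -0.171 0.068 0 0 0; 0 -0.193 0.091 0 0 0; 0 -0.203 0.104 0 0 0; 0 -0.211 0.117 0 0 0; 0 -0.219 0.130 0 0 0'
python3 -m inch '0 -0.003 0.007 0 0 0; 0 -0.007 0.014 0 0 0; 0 -0.007 0.014 0 0 0; 0 -0.007 0.014 0 0 0; 0 -0.007 0.014 0 0 0'
```

```text
clock: 7.25
tool_pos: [0.6331, 0.1773, 0.1128]
orientation: [180.0, 0.0, -99.6]
force: [1.0, 7.6, -2.7]
opening: 0.01
gripper_force: 30.0
clock: 7.67
tool_pos: [0.6344, 0.1771, 0.11]
orientation: [180.0, 0.0, -99.5]
force: [-4.1, 7.2, 5.2]
opening: 0.0099
gripper_force: 30.0
```

```bash
python3 -m inch '0 0 0 0 0 0; 0 0 0 0 0 0; 0 0 0 0 0 0; 0 0 0 0 0 0; 0 0 0 0 0 0; 0 0 0 0 0 0' -0.36
python3 -m inch '0 0 -0.05 0 0 0; 0 0 -0.15 0 0 0; 0 0 -0.28 0 0 0; 0 0.1 -0.42 0 0 0; 0 0.2 -0.56 0 0 0; 0 0.3 -0.63 0 0 0; 0 0.4 -0.63 0 0 0; 0.2 0.4 -0.63 0 0 0; 0.23 0.4 -0.63 0 0 0; 0.23 0.4 -0.63 0 0 0'
python3 - <<'E'
from m import *
P=camera_params('wrist');im=save('wrist','w2.png')
t=snapshot('top')
for n in('red','yellow','blue'):
  for c,I in(('wrist',im),('top',t)):
    for d in boxes_of(c,'bay_'+n)[:1]+landmark_of(c,'bay_'+n)[:1]:
        print(n,c,d.get('rect'),d.get('uv'),d['p'],ray(c,d['uv'],.004) if 'uv' in d else '')
cv2.imwrite('pics/t2.png',cv2.cvtColor(cv2.resize(t[130:290,140:480],(782,368),interpolation=cv2.INTER_CUBIC),cv2.COLOR_RGB2BGR))
print(get_obs()['tool_pos'])
E
```

```text
clock: 8.17
tool_pos: [0.6342, 0.1759, 0.1096]
orientation: [180.0, -0.0, -99.6]
force: [-0.5, 0.6, 1.1]
opening: 0.0441
gripper_force: 0.0
clock: 9.0
tool_pos: [0.5027, 0.1259, 0.3003]
orientation: [-179.9, 0.1, -99.5]
force: [0.3, 0.6, -0.4]
opening: 0.0595
gripper_force: 0.0
red wrist [302.4, 150.9, 92.9, 36.8] None 0.78 
red wrist None [324.0, 167.1] 0.92 [0.49422038 0.13364313 0.004     ]
red top [230.5, 211.0, 30.2, 49.3] None 0.87 
red top None [246.9, 224.0] 0.87 [0.48726215 0.13932555 0.004     ]
yellow wrist [303.1, 185.7, 90.2, 44.1] None 0.77 
yellow wrist None [325.6, 208.0] 0.79 [0.50255461 0.20385342 0.004     ]
yellow top [204.4, 206.1, 33.7, 49.0] None 0.52 
yellow top None [223.1, 218.2] 0.67 [0.50347156 0.20146304 0.004     ]
blue wrist [305.9, 227.9, 61.6, 26.3] None 0.65 
blue wrist None [324.4, 240.9] 0.93 [0.51430925 0.26401703 0.004     ]
blue top [177.0, 209.3, 33.3, 41.2] None 0.51 
blue top None [199.3, 216.7] 0.65 [0.50848923 0.26370956 0.004     ]
[0.50453246 0.12831968 0.29873905]
```

View pics/w2.png

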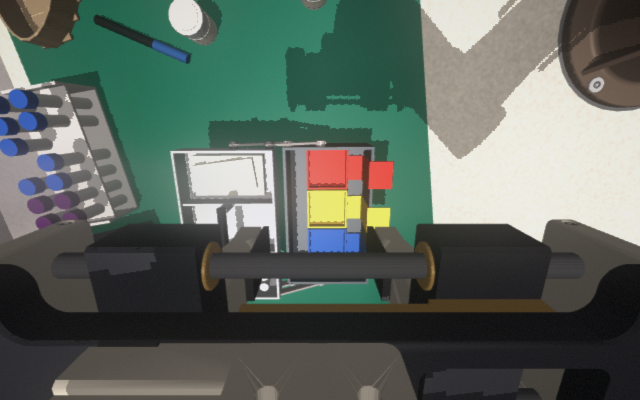

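View pics/t2.png

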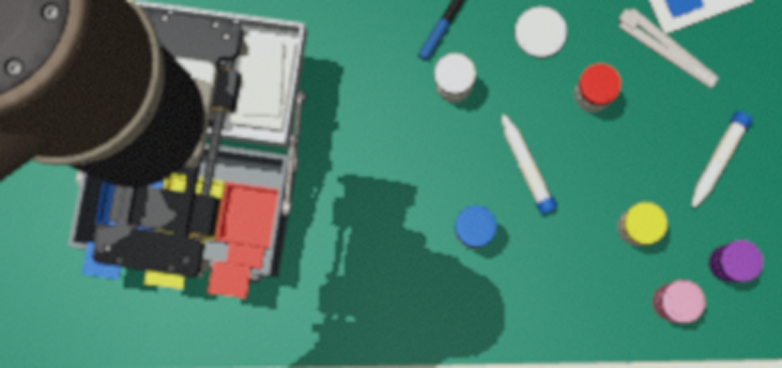

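Run:
```python
from m import *
P=camera_params('wrist')
for uv in((307,150),(347,150),(307,187),(347,187),(307,190.5),(347,190.5),(307,227.5),(347,227.5),(327,168.5),(327,208.5)): print(uv,ray('wrist',uv,.019,P)[:2])
# tabs from clean first top image
im=cv2.cvtColor(cv2.imread('pics/top0.png'),cv2.COLOR_BGR2RGB)
for n in('yellow','blue'):
    for c,s in blobs(im,n):
        if 150<c[0]<260 and c[1]>230: p=ray('top',c,.07);print(n,p,p[:2]+.078*np.array([np.cos(np.radians(9.4)),-np.sin(np.radians(9.4))]))
# wrist check on blue pot later: relative to first moves
rel([.467,-.115,.16],-99.5); rel([.467,-.296,.16],-99.5);rel([.62,-.254,.16],-99.5)
```

```text
(307, 150) [0.51580732 0.09988803]
(347, 150) [0.45398391 0.11029175]
(307, 187) [0.52630298 0.15858296]
(347, 187) [0.46220667 0.16937067]
(307, 190.5) [0.52733591 0.16435942]
(347, 190.5) [0.46301591 0.17518492]
(307, 227.5) [0.53871334 0.22798549]
(347, 227.5) [0.47192951 0.23922738]
(327, 168.5) [0.48949113 0.13400177]
(327, 208.5) [0.50001676 0.20022747]
yellow [0.42169681 0.21354878 0.07      ] [0.49864944 0.20080935]
blue [0.43242526 0.28012504 0.07      ] [0.50937789 0.26738561]
[0.467, -0.115, 0.16] -99.5 [ 0.8205 -0.0114  0.4626] [ 0.0001 -0.0001 -0.0003]
[0.467, -0.296, 0.16] -99.5 [ 1.4154 -0.1116  0.4627] [ 0.0001 -0.0001 -0.0003]
[0.62, -0.254, 0.16] -99.5 [ 1.1927 -0.5913  0.4626] [ 0.0001 -0.0001 -0.0003]
```

```bash
python3 -m inch '0.82 -0.015 0 0 0 0; 0.82 -0.015 0 0 0 0; 0.82 -0.015 0.1 0 0 0; 0.82 -0.015 0.3 0 0 0; 0.82 -0.015 0.46 0 0 0; 0.82 -0.015 0.5 0 0 0; 0.82 -0.015 0.6 0 0 0; 0.82 -0.015 0.6 0 0 0; 0.82 -0.015 0.6 0 0 0; 0.82 -0.015 0.6 0 0 0'
python3 - <<'E'
from h import *
o=get_obs();print(o['tool_pos'],o['orientation'])
P=camera_params('wrist');save('wrist','w3.png')
for d in landmark_of('wrist','pot_blue')[:2]+boxes_of('wrist','pot_blue')[:2]: print(d,ray('wrist',d['uv'],0,P) if 'uv' in d else'')
rel([.468,-.1153,.040],-99.5)
E
```

```text
clock: 10.53
tool_pos: [0.4661, -0.1162, 0.1166]
orientation: [179.7, -0.1, -99.7]
force: [1.0, -0.4, -0.6]
opening: 0.0597
gripper_force: 0.0
[ 0.46607451 -0.11617244  0.11664488] [ 1.79698191e+02 -9.59212472e-02 -9.96785711e+01]
{'uv': [317.2, 190.7], 'p': 0.84} [ 0.46477836 -0.11821675  0.        ]
{'rect': [291.3, 171.2, 51.7, 62.1], 'p': 0.63} 
[0.468, -0.1153, 0.04] -99.5 [0.0034 0.0064 0.2689] [-0.0009  0.0001 -0.0001]
```

View pics/w3.png

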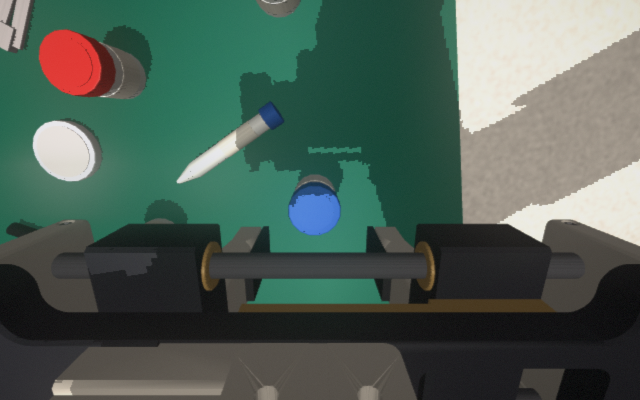

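Run:
```python
from h import *
for i in range(4): print(ray('wrist',(314.5,208),.058,camera_params('wrist')),get_obs()['tool_pos'],get_obs()['orientation']);snapshot('top')
```

```text
[ 0.47172101 -0.11577933  0.058     ] [ 0.46982672 -0.11460265  0.12068278] [-1.79834295e+02  2.00489239e-02 -9.95165443e+01]
[ 0.47188134 -0.11548432  0.058     ] [ 0.46993608 -0.11436333  0.1208987 ] [-1.79795715e+02  4.23834630e-02 -9.94941750e+01]
[ 0.47173067 -0.11540834  0.058     ] [ 0.46976017 -0.11427693  0.12082664] [-1.79793567e+02  5.34052893e-02 -9.94908899e+01]
[ 0.47143339 -0.1154756   0.058     ] [ 0.46949598 -0.11429999  0.12063391] [-1.79810344e+02  5.27905639e-02 -9.94923097e+01]
```

```bash
python3 -m inch '0.004 0 0.1 0 0 0; 0.004 0 0.2 0 0 0; 0.004 0 0.25 0 0 0; 0.004 0 0.269 0 0 0; 0.004 0 0.269 0 0 0; 0.004 0 0.269 0 0 0; 0.004 0 0.269 0 0 0'
python3 -m inch '0 0 0 0 0 0; 0 0 0 0 0 0; 0 0 0 0 0 0; 0 0 0 0 0 0; 0 0 0 0 0 0; 0 0 0 0 0 0; 0 0 0 0 0 0' 0.6
python3 -c "
from h import *
print(get_obs()['tool_pos'])"
```

```text
clock: 11.47
tool_pos: [0.4691, -0.116, 0.0395]
orientation: [-179.9, 0.0, -99.5]
force: [0.7, -0.3, 0.7]
opening: 0.0597
gripper_force: 0.0
clock: 12.05
tool_pos: [0.4684, -0.1163, 0.0388]
orientation: [-179.9, 0.0, -99.5]
force: [-1.0, 0.2, 6.0]
opening: 0.0435
gripper_force: 30.0
[ 0.46835207 -0.1162833   0.03875596]
```

```bash
python3 -m inch '0 0 -0.03 0 0 0; 0 0 -0.1 0 0 0; 0 0 -0.22 0 0 0; 0 0 -0.35 0 0 0; -0.1 0 -0.45 0 0 0; -0.2 0.01 -0.55 0 0 0; -0.32 0.02 -0.55 0 0 0; -0.45 0.03 -0.55 0 0 0; -0.58 0.04 -0.55 0 0 0; -0.7 0.04 -0.55 0 0 0'
python3 -m inch '-0.13 0.01 0 0 0 0; -0.26 0.02 0 0 0 0; -0.38 0.03 0 0 0 0; -0.48 0.036 0 0 0 0; -0.55 0.036 0 0 0 0; -0.58 0.036 0 0 0 0; -0.58 0.036 0 0 0 0; -0.58 0.036 0 0 0 0; -0.58 0.036 0 0 0 0'
python3 - <<'E'
from h import *
o=get_obs();print(o['tool_pos'],o['orientation'],o['opening'])
rel([.5105,.2675,.047],-99.4)
save('scene','s4.png')
cv2.imwrite('pics/s4.png',cv2.resize(cv2.imread('pics/s4.png')[40:240,260:500],(720,600),interpolation=cv2.INTER_CUBIC))
E
```

```text
clock: 12.88
tool_pos: [0.4901, 0.0946, 0.2041]
orientation: [-180.0, 0.1, -99.6]
force: [1.1, -1.1, -0.2]
opening: 0.0433
gripper_force: 30.0
clock: 13.63
tool_pos: [0.5088, 0.2651, 0.2032]
orientation: [180.0, -0.0, -99.6]
force: [0.3, -0.6, -0.1]
opening: 0.0432
gripper_force: 30.0
[0.50877478 0.26510355 0.20320041] [ 1.79971866e+02 -2.63782588e-02 -9.95964318e+01] 0.04318195563062442
[0.5105, 0.2675, 0.047] -99.4 [-0.0091 -0.0046  0.5207] [ 0.0002 -0.0001 -0.0011]
```

View pics/s4.png

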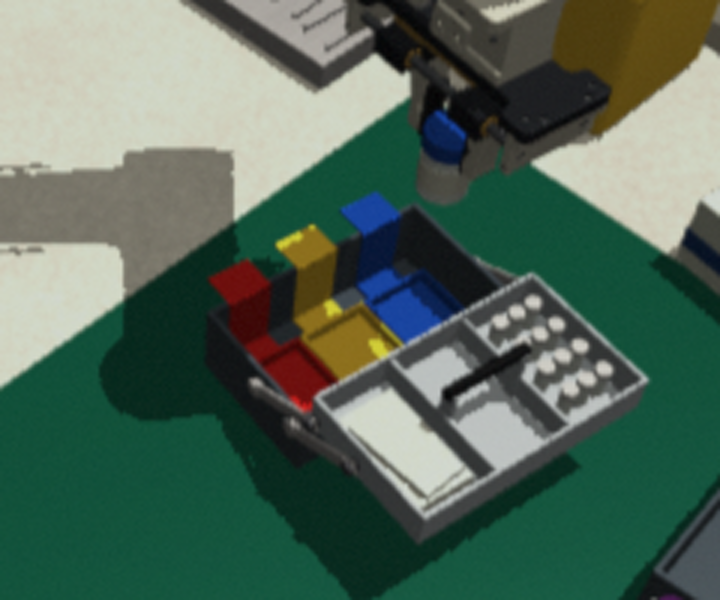

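```bash
python3 -m inch '-0.008 -0.005 0.1 0 0 0; -0.008 -0.005 0.2 0 0 0; -0.008 -0.005 0.3 0 0 0; -0.008 -0.005 0.38 0 0 0; -0.008 -0.005 0.44 0 0 0; -0.008 -0.005 0.48 0 0 0; -0.008 -0.005 0.5 0 0 0; -0.008 -0.005 0.5 0 0 0; -0.008 -0.005 0.5 0 0 0; -0.008 -0.005 0.5 0 0 0'
python3 - <<'E'
from h import *
o=get_obs();print(o['tool_pos'],o['force'])
rel([.5105,.2675,.047],-99.4)
E
```

```text
clock: 14.52
tool_pos: [0.5117, 0.2685, 0.0544]
orientation: [-179.9, 0.1, -99.6]
force: [1.0, 0.3, -0.3]
opening: 0.0434
gripper_force: 30.0
[0.51168525 0.26847249 0.05436889] [ 1.02497025  0.31038332 -0.32715006]
[0.5105, 0.2675, 0.047] -99.4 [0.0039 0.0034 0.0246] [-0.0004  0.0004 -0.001 ]
```

```bash
python3 -m inch '0.003 0.003 0.007 0 0 0; 0.003 0.003 0.014 0 0 0; 0.003 0.003 0.02 0 0 0; 0.003 0.003 0.024 0 0 0; 0.003 0.003 0.024 0 0 0; 0.003 0.003 0.024 0 0 0'
python3 -c "
from h import *
for i in range(3): print(get_obs()['tool_pos'],get_obs()['force']);snapshot('top')"
```

```text
clock: 15.02
tool_pos: [0.51, 0.2676, 0.0459]
orientation: [180.0, -0.0, -99.6]
force: [-0.3, 1.2, -0.8]
opening: 0.0433
gripper_force: 30.0
[0.50996379 0.26759258 0.04593518] [-0.32117793  1.15319597 -0.77250286]
[0.50995162 0.26760265 0.04592791] [-0.26839668 -0.44723737 -0.25791437]
[0.50995555 0.26761756 0.04592455] [ 0.52116158 -0.42324744 -0.33358998]
```

```bash
python3 -m inch '0 0 0.003 0 0 0; 0 0 0.003 0 0 0; 0 0 0.003 0 0 0'; python3 -m inch '0 0 0.003 0 0 0; 0 0 0.003 0 0 0; 0 0 0.003 0 0 0'
```

```text
clock: 15.42
tool_pos: [0.5101, 0.2677, 0.0458]
orientation: [-180.0, 0.0, -99.5]
force: [-2.3, -0.3, 5.7]
opening: 0.0431
gripper_force: 30.0
clock: 15.67
tool_pos: [0.5102, 0.2677, 0.0457]
orientation: [-180.0, 0.0, -99.5]
force: [-3.1, -0.9, 13.6]
opening: 0.0434
gripper_force: 30.0
```

```bash
python3 -m inch '0 0 -0.004 0 0 0; 0 0 -0.004 0 0 0; 0 0 -0.004 0 0 0; 0 0 -0.004 0 0 0; 0 0 -0.004 0 0 0' -0.3
python3 -m inch '0 0 -0.03 0 0 0; 0 0 -0.08 0 0 0; 0 0 -0.15 0 0 0; 0 0 -0.25 0 0 0; 0 0 -0.37 0 0 0; 0.1 0 -0.5 0 0 0; 0.25 0 -0.6 0 0 0; 0.39 0 -0.6 0 0 0; 0.53 0 -0.6 0 0 0; 0.67 0 -0.6 0 0 0'
python3 -c "
from h import *
rel([.4695,-.2965,.10],-99.5);rel([.4695,-.2965,.04],-99.5)"
```

```text
clock: 16.08
tool_pos: [0.5099, 0.2675, 0.0451]
orientation: [180.0, -0.0, -99.6]
force: [-0.3, -0.4, 0.0]
opening: 0.0568
gripper_force: 0.0
clock: 16.92
tool_pos: [0.4792, 0.0856, 0.2269]
orientation: [-179.9, 0.1, -99.5]
force: [1.0, -0.9, -0.2]
opening: 0.0571
gripper_force: 0.0
[0.4695, -0.2965, 0.1] -99.5 [ 1.2622 -0.1772  0.4213] [-0.0007  0.0006 -0.    ]
[0.4695, -0.2965, 0.04] -99.5 [ 1.2626 -0.1768  0.6213] [-0.0007  0.0006 -0.    ]
```

```bash
python3 -m inch '0.14 -0.02 0 0 0 0; 0.28 -0.04 0 0 0 0; 0.42 -0.06 0 0 0 0; 0.56 -0.08 0 0 0 0; 0.7 -0.1 0 0 0 0; 0.82 -0.12 0 0 0 0; 0.9 -0.14 0 0 0 0; 0.9 -0.14 0 0 0 0' -0.36
python3 -m inch '0.14 -0.02 0.05 0 0 0; 0.25 -0.037 0.15 0 0 0; 0.307 -0.037 0.25 0 0 0; 0.307 -0.037 0.35 0 0 0; 0.307 -0.037 0.4 0 0 0; 0.307 -0.037 0.417 0 0 0; 0.307 -0.037 0.417 0 0 0; 0.307 -0.037 0.417 0 0 0; 0.307 -0.037 0.417 0 0 0'
python3 - <<'E'
from m import *
snapshot('top')
P=camera_params('wrist');im=save('wrist','w5.png');o=get_obs()
print(o['tool_pos'],o['orientation'])
for c,s in blobs(im,'yellow',200): print(c,s,ray('wrist',c,.058,P))
t=snapshot('top')
for c,s in blobs(t,'blue',100): print('blue top',c,ray('top',c,.065))
rel([.4695,-.2965,.04],-99.5)
E
```

```text
clock: 17.58
tool_pos: [0.4757, -0.1902, 0.2255]
orientation: [180.0, -0.0, -99.8]
force: [-0.7, 0.2, 0.3]
opening: 0.0595
gripper_force: 0.0
clock: 18.33
tool_pos: [0.4731, -0.279, 0.1017]
orientation: [-179.8, -0.0, -99.5]
force: [-0.5, 0.2, -0.2]
opening: 0.0596
gripper_force: 0.0
[ 0.47284733 -0.278916    0.10158999] [-1.79841027e+02 -9.83405768e-03 -9.95143536e+01]
blue top [435.31818182 126.66363636] [ 0.71826122 -0.34422334  0.065     ]
blue top [ 59.6685879  140.55043228] [0.70218836 0.60753738 0.065     ]
blue top [191.87513812 224.85082873] [0.48112024 0.26429353 0.065     ]
[0.4695, -0.2965, 0.04] -99.5 [0.0595 0.0011 0.2045] [-0.0008 -0.     -0.0001]
```

```bash
python3 -m inch '0.03 0 0 0 0 0; 0.059 0.001 0 0 0 0; 0.059 0.001 0 0 0 0; 0.059 0.001 0 0 0 0'
python3 - <<'E'
from m import *
snapshot('top')
P=camera_params('wrist');im=save('wrist','w5.png');o=get_obs()
print(o['tool_pos'],o['orientation'])
for d in landmark_of('wrist','pot_yellow')[:3]: print(d,ray('wrist',d['uv'],0,P))
rel([.4695,-.2965,.04],-99.5)
E
```

```text
clock: 18.82
tool_pos: [0.4683, -0.2972, 0.1]
orientation: [-180.0, -0.0, -99.6]
force: [0.7, -0.7, 0.3]
opening: 0.0593
gripper_force: 0.0
[ 0.46836306 -0.29670477  0.09991946] [ 1.79992019e+02  2.38119065e-03 -9.95970776e+01]
{'uv': [345.2, 81.1], 'p': 0.82} [ 0.4266087 -0.3956965  0.       ]
{'uv': [314.2, 198.4], 'p': 0.73} [ 0.47111296 -0.29595055  0.        ]
{'uv': [401.8, 145.3], 'p': 0.65} [ 0.38298421 -0.33257075  0.        ]
[0.4695, -0.2965, 0.04] -99.5 [-0.0009 -0.0036  0.1997] [ 0.      0.     -0.0004]
```

View pics/w5.png

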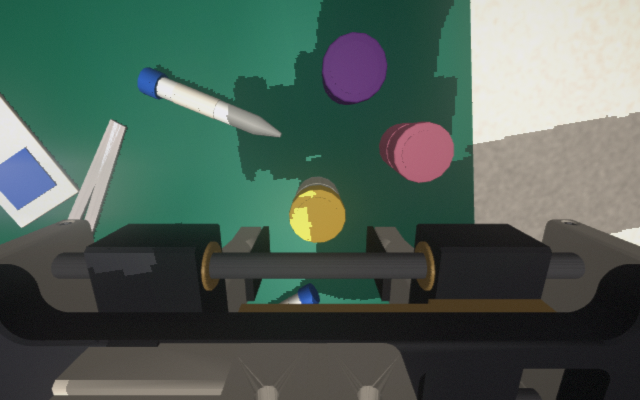

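```bash
python3 -m inch '0 -0.003 0.1 0 0 0; 0 -0.003 0.17 0 0 0; 0 -0.003 0.2 0 0 0; 0 -0.003 0.2 0 0 0; 0 -0.003 0.2 0 0 0; 0 -0.003 0.2 0 0 0'
python3 -m inch '0 0 0 0 0 0; 0 0 0 0 0 0; 0 0 0 0 0 0; 0 0 0 0 0 0; 0 0 0 0 0 0; 0 0 0 0 0 0' 0.6
python3 -m inch '0 0 -0.03 0 0 0; 0 0 -0.1 0 0 0; 0 0 -0.22 0 0 0; 0 0 -0.35 0 0 0; 0 0 -0.46 0 0 0; -0.1 0 -0.55 0 0 0; -0.23 0.02 -0.55 0 0 0; -0.36 0.03 -0.55 0 0 0; -0.49 0.04 -0.55 0 0 0; -0.49 0.04 -0.55 0 0 0'
python3 -c "
from h import *
rel([.4995,.2005,.20],-99.4)"
```

```text
clock: 19.47
tool_pos: [0.4703, -0.2969, 0.041]
orientation: [-179.9, -0.0, -99.5]
force: [-0.4, -0.1, 0.0]
opening: 0.0595
gripper_force: 0.0
clock: 19.97
tool_pos: [0.4698, -0.2968, 0.0407]
orientation: [-179.9, -0.0, -99.5]
force: [-0.9, 0.6, 5.1]
opening: 0.0432
gripper_force: 30.0
clock: 20.8
tool_pos: [0.4823, -0.1449, 0.206]
orientation: [-179.9, 0.1, -99.3]
force: [-0.2, -1.5, -0.1]
opening: 0.0431
gripper_force: 30.0
[0.4995, 0.2005, 0.2] -99.4 [-1.1452  0.1305  0.0215] [-0.0005  0.0005  0.0003]
```

```bash
python3 -m inch '-0.13 0.015 0 0 0 0; -0.26 0.03 0 0 0 0; -0.39 0.045 0 0 0 0; -0.5 0.06 0 0 0 0; -0.6 0.07 0 0 0 0; -0.6 0.07 0 0 0 0; -0.6 0.07 0 0 0 0'
python3 -m inch '-0.13 0.015 0 0 0 0; -0.26 0.03 0 0 0 0; -0.38 0.045 0 0 0 0; -0.48 0.06 0 0 0 0; -0.545 0.06 0 0 0 0; -0.545 0.06 0 0 0 0; -0.545 0.06 0 0 0 0; -0.545 0.06 0 0 0 0'
python3 -c "
from h import *
snapshot('top');snapshot('top')
o=get_obs();print(o['tool_pos']);rel([.4995,.2005,.055],-99.4)"
```

```text
clock: 21.38
tool_pos: [0.491, 0.0328, 0.2053]
orientation: [180.0, 0.0, -99.4]
force: [0.4, 0.2, -0.6]
opening: 0.0436
gripper_force: 30.0
clock: 22.05
tool_pos: [0.5005, 0.1945, 0.2048]
orientation: [180.0, -0.0, -99.6]
force: [0.1, -0.3, -0.4]
opening: 0.0434
gripper_force: 30.0
[0.5005915  0.19428927 0.20501021]
[0.4995, 0.2005, 0.055] -99.4 [-0.0199  0.007   0.5   ] [ 0.0001 -0.0001 -0.0013]
```

```bash
python3 -m inch '-0.02 0.006 0.1 0 0 0; -0.02 0.006 0.2 0 0 0; -0.02 0.006 0.3 0 0 0; -0.02 0.006 0.38 0 0 0; -0.02 0.006 0.44 0 0 0; -0.02 0.006 0.48 0 0 0; -0.02 0.006 0.5 0 0 0; -0.02 0.006 0.5 0 0 0; -0.02 0.006 0.5 0 0 0'
python3 -m inch '0 0 0.007 0 0 0; 0 0 0.014 0 0 0; 0 0 0.02 0 0 0; 0 0 0.02 0 0 0; 0 0 0.02 0 0 0; 0 0 0.02 0 0 0'
python3 -c "
from h import *
print(get_obs()['tool_pos'])"
```

```text
clock: 22.9
tool_pos: [0.5002, 0.2014, 0.0555]
orientation: [-180.0, 0.0, -99.6]
force: [0.6, -0.3, 0.6]
opening: 0.0438
gripper_force: 30.0
clock: 23.4
tool_pos: [0.4999, 0.2019, 0.0491]
orientation: [-180.0, 0.0, -99.6]
force: [0.2, 0.2, -1.2]
opening: 0.0433
gripper_force: 30.0
[0.49985806 0.20186894 0.04914733]
```

```bash
python3 -m inch '0 0 0.003 0 0 0; 0 0 0.004 0 0 0; 0 0 0.004 0 0 0; 0 0 0.004 0 0 0'; python3 -m inch '0 0 0.002 0 0 0; 0 0 0.003 0 0 0; 0 0 0.003 0 0 0; 0 0 0.003 0 0 0'
```

```text
clock: 23.73
tool_pos: [0.4998, 0.2019, 0.0478]
orientation: [-180.0, 0.0, -99.6]
force: [-0.5, -0.1, 0.6]
opening: 0.0433
gripper_force: 30.0
clock: 24.07
tool_pos: [0.4999, 0.2019, 0.0477]
orientation: [-180.0, 0.0, -99.5]
force: [-2.5, -0.6, 9.4]
opening: 0.0432
gripper_force: 30.0
```

```bash
python3 -m inch '0 0 -0.003 0 0 0; 0 0 -0.003 0 0 0; 0 0 -0.003 0 0 0; 0 0 -0.003 0 0 0; 0 0 -0.003 0 0 0' -0.3
python3 -m inch '0 0 -0.03 0 0 0; 0 0 -0.08 0 0 0; 0 0 -0.15 0 0 0; 0 0 -0.25 0 0 0; 0 0 -0.37 0 0 0; 0.1 0 -0.5 0 0 0; 0.22 0 -0.6 0 0 0; 0.34 -0.04 -0.6 0 0 0; 0.46 -0.08 -0.6 0 0 0; 0.46 -0.08 -0.6 0 0 0'
python3 -m inch '0.12 -0.07 0 0 0 0; 0.24 -0.14 0 0 0 0; 0.36 -0.21 0 0 0 0; 0.48 -0.28 0 0 0 0; 0.6 -0.35 0 0 0 0; 0.7 -0.42 0 0 0 0; 0.7 -0.42 0 0 0 0; 0.7 -0.42 0 0 0 0' -0.36
python3 -c "
from h import *
snapshot('top');snapshot('top')
o=get_obs();print(o['tool_pos']);rel([.6215,-.2545,.10],-99.5)"
```

```text
clock: 24.48
tool_pos: [0.4998, 0.2017, 0.0476]
orientation: [180.0, -0.0, -99.6]
force: [-0.6, -0.0, 0.8]
opening: 0.057
gripper_force: 0.0
clock: 25.32
tool_pos: [0.5006, 0.0572, 0.2299]
orientation: [-179.9, 0.1, -99.7]
force: [0.2, 0.3, -1.4]
opening: 0.0569
gripper_force: 0.0
clock: 25.98
tool_pos: [0.5899, -0.1683, 0.2272]
orientation: [179.9, -0.0, -99.8]
force: [-0.9, -0.7, -0.2]
opening: 0.0595
gripper_force: 0.0
[ 0.58950287 -0.16627663  0.22778074]
[0.6215, -0.2545, 0.1] -99.5 [ 0.2722 -0.1544  0.4258] [ 0.0002  0.     -0.0006]
```

```bash
python3 -m inch '0.1 -0.07 0.05 0 0 0; 0.2 -0.14 0.12 0 0 0; 0.272 -0.154 0.22 0 0 0; 0.272 -0.154 0.32 0 0 0; 0.272 -0.154 0.4 0 0 0; 0.272 -0.154 0.425 0 0 0; 0.272 -0.154 0.425 0 0 0; 0.272 -0.154 0.425 0 0 0; 0.272 -0.154 0.425 0 0 0'
python3 - <<'E'
from m import *
snapshot('top')
P=camera_params('wrist');im=save('wrist','w6.png');o=get_obs()
print(o['tool_pos'],o['orientation'])
for c,s in blobs(im,'red',200): print(c,s,ray('wrist',c,.058,P))
for d in landmark_of('wrist','pot_red')[:3]: print(d,ray('wrist',d['uv'],0,P))
rel([.6215,-.2545,.04],-99.5)
E
```

```text
clock: 26.83
tool_pos: [0.6234, -0.2539, 0.1028]
orientation: [-179.8, -0.0, -99.5]
force: [0.5, 0.4, 0.6]
opening: 0.0596
gripper_force: 0.0
[ 0.62321726 -0.25410891  0.10266219] [-1.79797582e+02 -3.61394802e-03 -9.95007984e+01]
[323.53307818 212.22197922] [ 293  186   55   53 1829] [ 0.61780688 -0.25636187  0.058     ]
{'uv': [322.3, 194.3], 'p': 0.72} [ 0.61823372 -0.25512901  0.        ]
[0.6215, -0.2545, 0.04] -99.5 [0.0019 0.0053 0.2078] [-0.001   0.     -0.0001]
```

```bash
python3 -m inch '0.003 0.008 0.1 0 0 0; 0.003 0.008 0.17 0 0 0; 0.003 0.008 0.208 0 0 0; 0.003 0.008 0.208 0 0 0; 0.003 0.008 0.208 0 0 0; 0.003 0.008 0.208 0 0 0'
python3 -m inch '0 0 0 0 0 0; 0 0 0 0 0 0; 0 0 0 0 0 0; 0 0 0 0 0 0; 0 0 0 0 0 0; 0 0 0 0 0 0' 0.6
python3 -m inch '0 0 -0.03 0 0 0; 0 0 -0.1 0 0 0; 0 0 -0.22 0 0 0; 0 0 -0.35 0 0 0; 0 0 -0.46 0 0 0; -0.08 0.04 -0.55 0 0 0; -0.18 0.1 -0.55 0 0 0; -0.28 0.17 -0.55 0 0 0; -0.38 0.24 -0.55 0 0 0; -0.38 0.24 -0.55 0 0 0'
python3 -c "
from h import *
snapshot('top');snapshot('top')
rel([.4885,.1335,.20],-99.4)"
```

```text
clock: 27.48
tool_pos: [0.6205, -0.2552, 0.0394]
orientation: [-179.9, -0.0, -99.5]
force: [-0.3, 0.5, -0.9]
opening: 0.0595
gripper_force: 0.0
clock: 27.98
tool_pos: [0.62, -0.2551, 0.0387]
orientation: [-179.9, -0.0, -99.5]
force: [-0.8, -0.4, 5.8]
opening: 0.0438
gripper_force: 30.0
clock: 28.82
tool_pos: [0.5647, -0.1265, 0.2038]
orientation: [180.0, 0.1, -99.4]
force: [-1.4, -1.2, -1.4]
opening: 0.0434
gripper_force: 30.0
[0.4885, 0.1335, 0.2] -99.4 [-0.8215  0.4013  0.0127] [-0.0003  0.0001 -0.0001]
```

```bash
python3 -m inch '-0.1 0.07 0 0 0 0; -0.22 0.14 0 0 0 0; -0.34 0.21 0 0 0 0; -0.46 0.28 0 0 0 0; -0.58 0.35 0 0 0 0; -0.7 0.4 0 0 0 0; -0.8 0.4 0 0 0 0; -0.82 0.4 0 0 0 0; -0.82 0.4 0 0 0 0; -0.82 0.4 0 0 0 0'
python3 -c "
from h import *
snapshot('top');snapshot('top')
o=get_obs();print(o['tool_pos']);rel([.4885,.1340,.054],-99.4)"
```

```text
clock: 29.75
tool_pos: [0.4901, 0.1317, 0.2026]
orientation: [180.0, -0.0, -99.5]
force: [0.2, 0.7, -0.8]
opening: 0.0434
gripper_force: 30.0
[0.48999123 0.13078308 0.2026144 ]
[0.4885, 0.134, 0.054] -99.4 [-0.0101  0.0064  0.4954] [ 0.0002 -0.0002 -0.0013]
```

```bash
python3 -m inch '-0.01 0.005 0.1 0 0 0; -0.01 0.005 0.2 0 0 0; -0.01 0.005 0.3 0 0 0; -0.01 0.005 0.38 0 0 0; -0.01 0.005 0.44 0 0 0; -0.01 0.005 0.48 0 0 0; -0.01 0.005 0.495 0 0 0; -0.01 0.005 0.495 0 0 0; -0.01 0.005 0.495 0 0 0'
python3 -m inch '0 0 0.007 0 0 0; 0 0 0.014 0 0 0; 0 0 0.02 0 0 0; 0 0 0.02 0 0 0; 0 0 0.02 0 0 0; 0 0 0.02 0 0 0'
python3 -m inch '0 0 0.003 0 0 0; 0 0 0.004 0 0 0; 0 0 0.004 0 0 0; 0 0 0.004 0 0 0'
python3 -c "
from h import *
print(get_obs()['tool_pos'])"
```

```text
clock: 30.6
tool_pos: [0.4894, 0.1346, 0.0548]
orientation: [-180.0, -0.0, -99.6]
force: [0.8, -0.2, -0.9]
opening: 0.0431
gripper_force: 30.0
clock: 31.1
tool_pos: [0.489, 0.1353, 0.0485]
orientation: [-180.0, 0.0, -99.6]
force: [0.2, -0.4, -0.5]
opening: 0.0428
gripper_force: 30.0
clock: 31.43
tool_pos: [0.4889, 0.1352, 0.0471]
orientation: [180.0, -0.0, -99.6]
force: [-0.8, 0.2, -0.3]
opening: 0.0429
gripper_force: 30.0
[0.48885077 0.13515634 0.04712091]
```

```bash
python3 -m inch '0 0 0.003 0 0 0; 0 0 0.004 0 0 0; 0 0 0.004 0 0 0; 0 0 0.004 0 0 0'
python3 -m inch '0 0 0.001 0 0 0; 0 0 0.002 0 0 0; 0 0 0.002 0 0 0; 0 0 0.002 0 0 0'
```

```text
clock: 31.77
tool_pos: [0.4889, 0.1351, 0.0459]
orientation: [180.0, -0.0, -99.6]
force: [0.3, 0.4, 0.3]
opening: 0.0436
gripper_force: 30.0
clock: 32.1
tool_pos: [0.489, 0.1352, 0.0457]
orientation: [-180.0, 0.0, -99.6]
force: [-0.6, 0.2, 5.5]
opening: 0.0433
gripper_force: 30.0
```

```bash
python3 -m inch '0 0 -0.002 0 0 0; 0 0 -0.002 0 0 0; 0 0 -0.002 0 0 0; 0 0 -0.002 0 0 0; 0 0 -0.002 0 0 0' -0.3
python3 -m inch '0 0 -0.03 0 0 0; 0 0 -0.08 0 0 0; 0 0 -0.15 0 0 0; 0 0 -0.25 0 0 0; 0 0 -0.37 0 0 0; 0.1 0 -0.5 0 0 0; 0.2 0 -0.65 0 0 0; 0.3 -0.04 -0.7 0 0 0; 0.3 -0.06 -0.7 0 0 0; 0.3 -0.06 -0.7 0 0 0'
python3 - <<'E'
from h import *
snapshot('top')
a=save('wrist','w7.png');b=snapshot('scene')
cv2.imwrite('pics/s7.png',cv2.cvtColor(cv2.resize(b[60:210,300:500],(800,600),interpolation=cv2.INTER_CUBIC),cv2.COLOR_RGB2BGR))
o=get_obs();print(o['tool_pos'],o['orientation']);rel([.6344,.1771,.20],-99.5);rel([.6344,.1771,.11],-99.5)
E
```

```text
clock: 32.52
tool_pos: [0.4888, 0.1351, 0.0458]
orientation: [180.0, -0.0, -99.6]
force: [0.2, -0.1, -0.2]
opening: 0.0571
gripper_force: 0.0
clock: 33.35
tool_pos: [0.4933, 0.0418, 0.2598]
orientation: [-179.7, 0.2, -99.7]
force: [1.0, 0.1, -0.9]
opening: 0.0568
gripper_force: 0.0
[0.49115841 0.04339854 0.25570728] [ 1.79963122e+02  5.94165152e-03 -9.96057419e+01]
[0.6344, 0.1771, 0.2] -99.5 [-0.5191 -0.3965  0.1855] [ 0.0002  0.     -0.0006]
[0.6344, 0.1771, 0.11] -99.5 [-0.519  -0.3967  0.4855] [ 0.0002  0.     -0.0006]
```

View pics/s7.png

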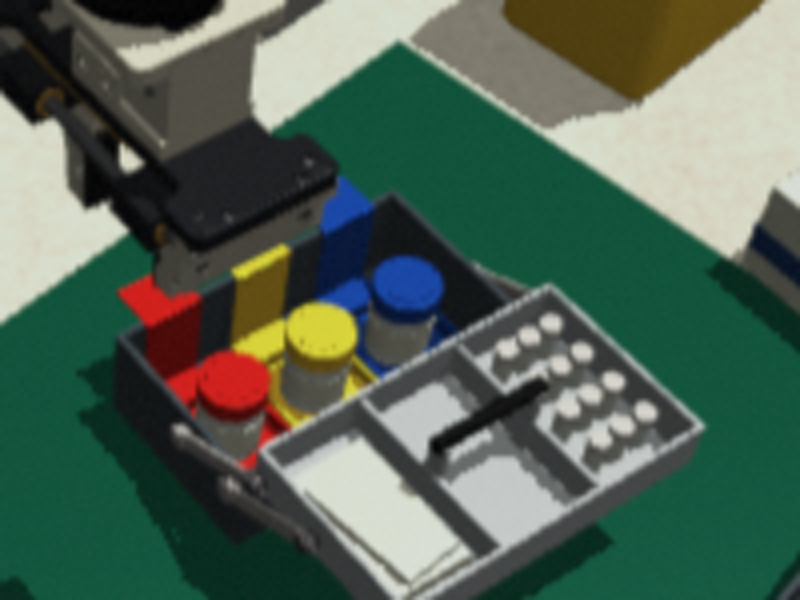

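View pics/w7.png

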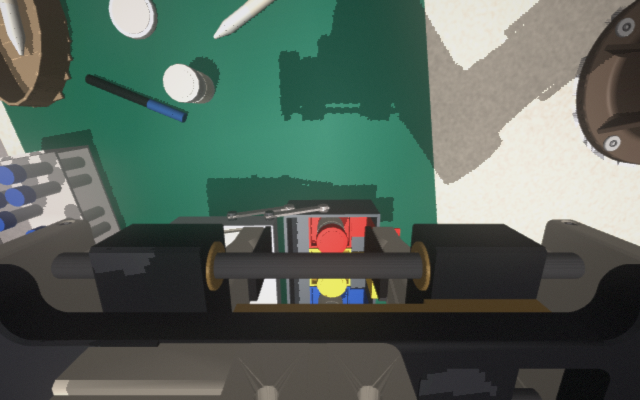

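```bash
python3 -m inch '-0.12 -0.1 0 0 0 0; -0.22 -0.2 0 0 0 0; -0.32 -0.3 0 0 0 0; -0.42 -0.38 0 0 0 0; -0.5 -0.397 0.1 0 0 0; -0.519 -0.397 0.18 0 0 0; -0.519 -0.397 0.22 0 0 0; -0.519 -0.397 0.22 0 0 0; -0.519 -0.397 0.22 0 0 0' -0.2
python3 -c "
from h import *
snapshot('top');snapshot('top')
o=get_obs();print(o['tool_pos']);rel([.6344,.1771,.11],-99.5)"
```

```text
clock: 34.25
tool_pos: [0.6342, 0.1769, 0.1896]
orientation: [179.9, -0.1, -99.5]
force: [-0.1, -0.2, 0.9]
opening: 0.0525
gripper_force: 0.0
[0.63543447 0.17692344 0.19199064]
[0.6344, 0.1771, 0.11] -99.5 [0.0003 0.0041 0.2733] [-0.0007  0.0003 -0.0003]
```

```bash
python3 -m inch '0 0.004 0.08 0 0 0; 0 0.004 0.16 0 0 0; 0 0.004 0.22 0 0 0; 0 0.004 0.26 0 0 0; 0 0.004 0.272 0 0 0; 0 0.004 0.272 0 0 0; 0 0.004 0.272 0 0 0'
python3 -m inch '0 0 0 0 0 0; 0 0 0 0 0 0; 0 0 0 0 0 0; 0 0 0 0 0 0; 0 0 0 0 0 0; 0 0 0 0 0 0; 0 0 0 0 0 0; 0 0 0 0 0 0; 0 0 0 0 0 0' 1
```

```text
clock: 34.93
tool_pos: [0.6347, 0.1775, 0.11]
orientation: [-179.9, 0.1, -99.6]
force: [0.3, 0.8, -0.1]
opening: 0.0528
gripper_force: 0.0
clock: 35.68
tool_pos: [0.6343, 0.1774, 0.1084]
orientation: [-180.0, 0.0, -99.6]
force: [1.5, -0.6, -0.4]
opening: 0.01
gripper_force: 30.0
```

```bash
python3 -m inch '0 0.007 -0.014 0 0 0; 0 0.015 -0.027 0 0 0; 0 0.033 -0.053 0 0 0; 0 0.055 -0.076 0 0 0; 0 0.079 -0.096 0 0 0; 0 0.105 -0.113 0 0 0; 0 0.134 -0.126 0 0 0; 0 0.164 -0.136 0 0 0; 0 0.195 -0.142 0 0 0; 0 0.226 -0.144 0 0 0'
```

```text
clock: 36.52
tool_pos: [0.5655, 0.1885, 0.1517]
orientation: [180.0, -0.0, -99.6]
force: [0.7, -1.7, -0.9]
opening: 0.0102
gripper_force: 30.0
```

```bash
python3 -m inch '0 0.032 0.002 0 0 0; 0 0.063 0.008 0 0 0; 0 0.093 0.017 0 0 0; 0 0.121 0.031 0 0 0; 0 0.148 0.048 0 0 0; 0 0.172 0.068 0 0 0; 0 0.193 0.091 0 0 0; 0 0.203 0.103 0 0 0; 0 0.212 0.116 0 0 0; 0 0.216 0.123 0 0 0'
python3 -m inch '0 0.002 0.004 0 0 0; 0 0.004 0.008 0 0 0; 0 0.006 0.012 0 0 0; 0 0.008 0.016 0 0 0; 0 0.01 0.019 0 0 0; 0 0.011 0.021 0 0 0; 0 0.011 0.021 0 0 0; 0 0.011 0.021 0 0 0'
```

```text
clock: 37.35
tool_pos: [0.5024, 0.1988, 0.1134]
orientation: [180.0, -0.1, -99.6]
force: [4.3, -6.5, -4.6]
opening: 0.0103
gripper_force: 30.0
clock: 38.02
tool_pos: [0.5, 0.1993, 0.1084]
orientation: [-180.0, -0.1, -99.5]
force: [3.6, -7.6, 2.1]
opening: 0.01
gripper_force: 30.0
```

```bash
python3 -m inch '0 0.001 0.003 0 0 0; 0 0.001 0.005 0 0 0; 0 0.001 0.005 0 0 0; 0 0.001 0.005 0 0 0'
python3 -m inch '0 0 0 0 0 0; 0 0 0 0 0 0; 0 0 0 0 0 0; 0 0 0 0 0 0; 0 0 0 0 0 0; 0 0 0 0 0 0' -0.2
python3 -m inch '0 0 -0.05 0 0 0; 0 0 -0.12 0 0 0; 0 0 -0.22 0 0 0; 0 0 -0.34 0 0 0; 0 0 -0.46 0 0 0; 0.1 0 -0.55 0 0 0; 0.22 0 -0.6 0 0 0; 0.36 0 -0.6 0 0 0; 0.5 0 -0.6 0 0 0; 0.64 0 -0.6 0 0 0'
python3 -m inch '0.12 0 0 0 0 0; 0.2 0 0 0 0 0; 0.2 0 0 0 0 0; 0.2 0 0 0 0 0; 0.2 0 0 0 0 0'
python3 - <<'E'
from h import *
snapshot('top')
t=snapshot('top');b=snapshot('scene')
x=cv2.resize(t[130:290,140:480],(800,376));y=cv2.resize(b[60:300,120:500],(800,505))[:,:]
cv2.imwrite('pics/f.png',cv2.cvtColor(cv2.resize(np.vstack([x,y]),(540,595)),cv2.COLOR_RGB2BGR))
for d in landmark_of('top','tray_handle')[:1]: print(d)
E
```

```text
clock: 38.35
tool_pos: [0.5001, 0.1993, 0.1081]
orientation: [-179.9, -0.0, -99.5]
force: [0.4, -9.1, 10.5]
opening: 0.0095
gripper_force: 30.0
clock: 38.85
tool_pos: [0.4994, 0.2003, 0.1067]
orientation: [180.0, 0.0, -99.5]
force: [-0.5, -1.0, 0.5]
opening: 0.0444
gripper_force: 0.0
clock: 39.68
tool_pos: [0.4671, 0.0104, 0.2873]
orientation: [-179.9, 0.1, -99.5]
force: [1.8, -1.1, 0.3]
opening: 0.0526
gripper_force: 0.0
clock: 40.1
tool_pos: [0.4579, -0.0474, 0.2869]
orientation: [-180.0, 0.0, -99.6]
force: [0.2, -0.3, 0.3]
opening: 0.0524
gripper_force: 0.0
```

View pics/f.png

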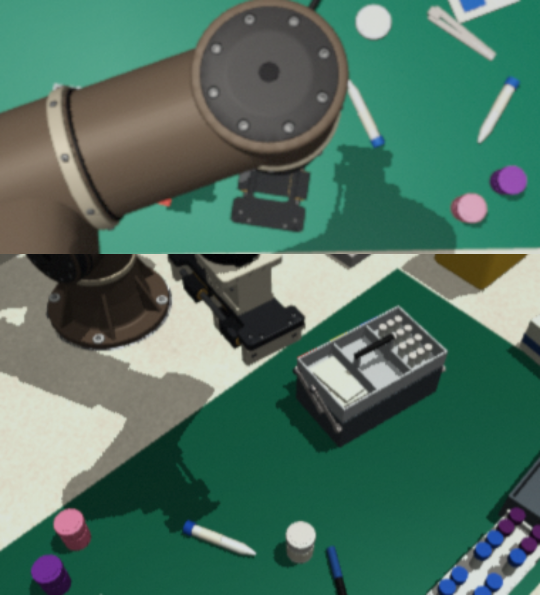

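The picture shows the tray fully down on the case at about (370,360), the white pot standing where it was at about (300,542), and the gripper clear of everything.

```bash
python3 -c "
from plant import *
print(close_job())"
```

```text
the job is handed in; nothing more can be done
None
```

The case is packed and handed in at about 40 s: the red, yellow and blue pots were set down upright in the bays of their own colours, the tray was brought back fully down over them and released, and the white pot was left where it stood.

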